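Clamp a linocut block in the sloping jig

TASK

Open the steel spring clip at the low end of the sloping jig: pressing its tail down makes it snap open and stay open. Then slide the mounted linocut block from the landing down the channel until it sits flat and square against the steel stop, with the clip still open. Last, tip the clip back over so that it snaps shut and grips the block there, let go, and leave the other things on the bench where they are.

Things in the scene. Friction and masses are not known exactly. Their poses are not given: they have to be found in the camera images.
- frame: Fixed wooden jig. Origin on the bench under its middle; x points level along the channel to the high end, y across, z up. Level landing from x = 38 to 175 mm, top 66.7 mm high, far end open; from x = 38 mm the floor slopes down at 18 deg for 135 mm to the steel stop at x = -90 mm, where it is 25 mm high. The whole channel is 56 mm wide, between rails 6 mm thick and 10 mm tall.
- bed: The sloping channel floor, fixed to the jig. Its origin is on the floor at mid-width, at the face of the steel stop; x points up the slope, y across, z square off the floor. The stop is 16 mm tall, 56 mm wide and lies at x < 0.
- block: Mounted linocut block, wood with a grey lino face on top, 70 mm long (x, along the channel), 50 mm wide (y), 23 mm thick (z), about 70 g. Origin at the centre of its underside. Starts on the landing, loose between the rails; lies still on the slope unless pushed. Fully home, its origin is 35 mm up the bed's x axis, on the floor.
- clip_angle (a joint): Angle of the steel spring clip about its hinge across the channel, rad: 0 = shut on nothing, about 0.15 = shut on the block, 1.35 = fully open (the jaw arm then stands upright). It has an over-centre spring: below 0.65 it snaps shut, above 0.65 it snaps open by itself and stays open. Turning it past the middle takes at most about 0.4 N m.
- clip_hinge (a point): The clip's hinge axis, 18 mm beyond the stop face and 26 mm off the channel floor (about 44 mm above the bench), at mid-width.
- jaw_end (a point): Free end of the clip's jaw arm, a steel strip 26 mm wide and 4 mm thick, 66 mm from the hinge. Shut, it lies over the channel towards the high end; open, it stands upright above the hinge, and can be pushed from behind (from the tail's side) towards the high end to tip it shut. It moves with the clip.
- tail_pad (a point): Centre of the pressing pad (28 mm long, 30 mm wide, 5 mm thick) on the clip's tail, 42 mm from the hinge; the tail is 56 mm long. Shut, the tail rises from the hinge away from the channel at about 40 degrees; pressed down to about level, the clip goes over centre and snaps open, and the tail ends below the hinge. It moves with the clip.
- ink_tin: Bystander: ink tin, 72 mm across, 55 mm tall, beyond the jig. Origin under its middle.
- ink_knife: Bystander: flat ink spatula 200 mm long lying beyond the jig. Origin under its middle.
- brayer: Bystander: hand roller, about 150 mm long, lying right of the jig. Origin under its roller.
- wood_type: Bystander: small dark wood block, 45 x 30 x 23 mm, left of the jig. Origin under its middle.
- clip: The steel spring clip (jaw arm, tail and rubber pad). Origin on its hinge axis at mid-width. Under the arm is a rubber gripping pad 16 mm long and 30 mm wide, its middle 54 mm from the hinge; shut, it presses on the block's top with about 6 N.
There are look-alikes about, which are no part of the job. Of the things that look like the block, the smallest one is meant.

How it is judged (in metres and radians):
On the way, in this order (a step that is already met when the one before it is completed fails the run):
1. the clip is open and stays open, the block still up the channel (value of joint clip_angle above 1.1 rad and x of block in the frame of bed above 0.06 m), for 0.2 s.
2. the block is home against the stop with the clip still open (value of joint clip_angle above 1 rad and x of block in the frame of bed below 0.0385 m and z of block in the frame of bed below 0.004 m and angle between the x axis of block and the x axis of bed, either way round below 0.07 rad), for 0.2 s.
At the end, for the whole second after the job is handed in: The clip is shut on the block (clip angle below 0.3 rad, its pad pressing on the block with more than 2.5 N); the block lies flat on the slope, at rest, within 3.5 mm of the stop and square to it within 0.07 rad (value of joint clip_angle below 0.3 rad and contact force between clip and block above 2.5 N and x of block in the frame of bed between 0.032 and 0.0385 m and z of block in the frame of bed below 0.004 m and angle between the x axis of block and the x axis of bed, either way round below 0.07 rad and linear speed of block below 0.01 m/s); the robot touches nothing.
It fails at once if a bystander is moved by more than 30 mm (distance of any of ink_tin, ink_knife, brayer, wood_type from where it was at the start of the episode above 0.03 m).
It also fails if it takes over 48 s, if anything falls off the work surface, if the arm or the gripper's body presses on something with over 40 N, if the wrist force passes 120 N, or if a joint passes its speed limit or range.

ROBOT

A 6-joint arm with a two-finger parallel gripper is mounted at the origin on the work surface. World frame = base frame: x ahead of the robot, y to its left, z up, the work surface at z = 0. Lengths are in mm, angles in rad, forces in N, time in s.
With the tool pointing down it reaches from about 325 to 900 mm from the base axis. Payload 3.5 kg.
Tool frame: the origin (TCP) lies between the finger pads; the fingertips stand 19 mm ahead of it and the grasp point (between the pads) is the TCP (bot.tcp_to_tips is the distance from the TCP to the fingertips, in mm); z points along the fingers, y is the line along which they close (so a half turn about z gives the same grasp; the last joint's range is limited). The gripper opens to 85 mm and grips with 20 to 120 N. Pads are 22 mm wide; open, the fingers measure 114 mm over their backs; the gripper's body (76 mm by 85 mm) begins 54 mm behind the grasp point. The pads swing forward as they close: fully open they stand 13 mm farther back than shut.
Start: joints at [1.217, 0.276, -0.026, 1.268, 0, 1.467], TCP at [155.118, 605.442, 250.313] pointing down, gripper open.
Joint ranges: [-3.12, 3.12], [-0.85, 1.88], [-1.08, 1.24], [-1.95, 2.15], [-1.57, 1.53], [-3.14, 3.14]. Speed limits (rad/s): [2.57, 2.57, 3.14, 3.14, 3.14, 3.14].

INTERFACE

Orientations are given as a rotation vector (axis times angle).
In Python, from rig import bot gives the robot as it stands.
- The arm moves only by the shell command python3 -m pendant 'ROWS' [OPENING] [FORCE]. ROWS is a JSON object of lists of equal length, an entry for each row: "linear": the shift along the tool's x, y, z in mm, a list of three; "angular": the turn, a rotation vector about the tool's x, y, z in rad, a list of three. In form: {"linear": [[dx, dy, dz], ...], "angular": [[wx, wy, wz], ...]}. A call has 1 to 8 rows; each row is the pose to reach, as a shift and turn from the pose commanded when the call began, along the tool's axes at that moment; what a row does not reach only later rows make up. A row lasts 1/8 s, in which the tool goes at most 62.5 mm and 10.7 degrees, less where a joint would pass 70% of its speed; a pose out of reach is approached as far as the arm can. A call with a gripper value outside its range is refused whole. OPENING is the opening, from 0 (shut) to 1 (fully open), set as the call begins (- or left out, the last holds). The fingers move at their own pace and stop on an object; FORCE is the grip in N (left out, the last holds). Time passes only in rows, so rows that repeat a pose let the fingers close. It gives the time, the measured TCP pose, the force, the opening and the grip force at its end, in the units of the state.
- bot.observe(): the state, without advancing time (a new reading comes with each control period).
- bot.snapshot(name): name is "side" or "top"; returns a dict with "frame" (480x640x3 uint8, red, green, blue), "range_z" (480x640 float32, mm along the optical axis (not along the pixel's ray), 0 where there is no reading), "K" (3x3 intrinsics, pixels), "R" (3x3) and "t" (3): a world point X has camera coordinates R X + t. Camera axes: x right, y down, z forward; pixel columns grow to the right and rows downward; lengths in mm; the calibration is good to about 2 mm. A picture is of the moment at which its call begins.
- bot.finish_job(): hands the job in; it is judged then, once.
The state is a dict: "clock": time; "q": joint angles; "joint_vel": joint speeds; "joint_torque": joint torques, N m; "tcp_pos": TCP position; "tool_rot": TCP orientation; "wrist_force": force on the tool from outside, world axes, zero at the start; "torque": the same for the moment, N m; "finger_gap": opening from 0.0 (shut) to 1.0 (fully open); "grasp_force": force on a finger pad.
Only numpy, scipy, OpenCV 4.12 (cv2) and the standard library are available. Lean on these libraries where they do the work, as an engineer would, in place of code of your own. Each camera call takes 0.05 s, during which the arm holds its last target. There are 200 camera calls.

## Working session

There is one attempt and no reset: what is moved stays moved. The work goes in short steps, Python scripts to look and compute and a shell command to move; the robot and the scene stay as the last step left them, time stands still between calls to the robot, and variables do not carry over. Pictures are saved under pics/ and viewed, at most 10 in all, crops included, and the job is handed in when it is done.

```bash
ls; mkdir -p pics
python3 - <<'E'
from rig import bot
import cv2,numpy as np
s=bot.observe();print(s)
for n in("top","side"):
    d=bot.snapshot(n);cv2.imwrite(f"pics/{n}0.png",d["frame"][:,:,::-1]);np.savez(f"pics/{n}0.npz",**d);print(n,d["K"],d["R"],d["t"])
E
```

```text
pics
{'clock': 0.0, 'q': array([ 1.21659920e+00,  2.77135215e-01, -2.78759916e-02,  1.26797641e+00,
        1.96030422e-05,  1.46737934e+00]), 'joint_vel': array([-1.58528384e-04,  6.09011161e-04,  2.74530875e-04, -3.61751938e-04,
        1.49612948e-03, -5.31736019e-05]), 'joint_torque': array([-2.06592631e-03, -4.45511413e+01,  2.95204300e+01,  1.66014471e-02,
       -1.27547178e-04, -3.88392422e-06]), 'tcp_pos': array([154.86253315, 604.76405778, 249.16056032]), 'tool_rot': array([-0.39282833, -3.11641406,  0.00334482]), 'wrist_force': array([ 0.2898456 , -0.42907038, -0.19454509]), 'torque': array([-0.02881823,  0.0140746 ,  0.0035123 ]), 'grasp_force': 0.0, 'finger_gap': 1.0005085347469438}
top [[501.74703245   0.         322.55839023]
 [  0.         501.74703245 235.70628674]
 [  0.           0.           1.        ]] [[-0.01643189 -0.99965547 -0.02046765]
 [-0.99314196  0.01868784 -0.11541151]
 [ 0.11575424  0.01843085 -0.99310687]] [   6.54398388  569.11995116 1286.50830935]
side [[457.34744541   0.         313.88806389]
 [  0.         457.34744541 240.59913143]
 [  0.           0.           1.        ]] [[-0.99211507 -0.12411716 -0.01739572]
 [-0.06651032  0.63904194 -0.76629092]
 [ 0.10622644 -0.75909178 -0.64225822]] [574.33139785 109.94169103 968.81233522]
```

View pics/top0.png

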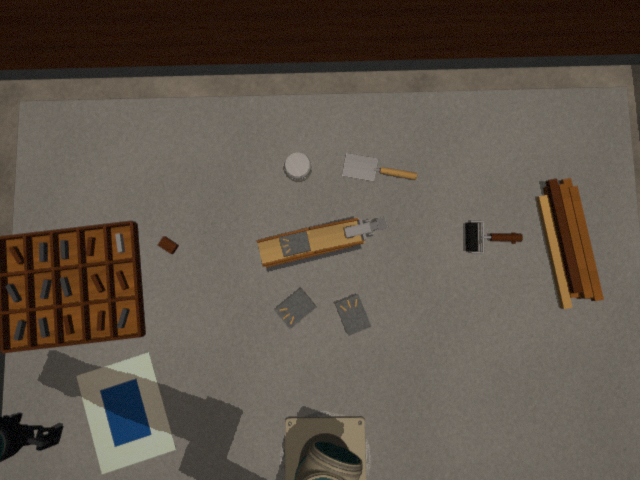

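View pics/side0.png

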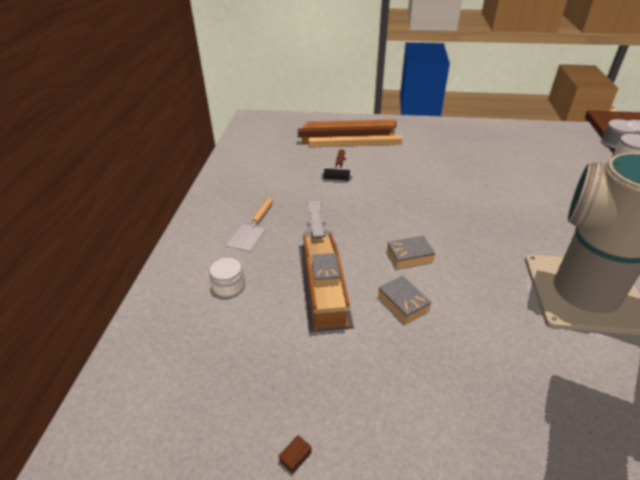

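```bash
cat > h.py <<'E'
import numpy as np,cv2
def cloud(d):
    v,u=np.mgrid[:480,:640];z=d["range_z"].astype(float);K=d["K"]
    c=np.stack([(u-K[0,2])/K[0,0]*z,(v-K[1,2])/K[1,1]*z,z],-1)
    return (c-d["t"])@d["R"]
def px(d,X):
    c=np.atleast_2d(X)@d["R"].T+d["t"];p=c@d["K"].T;return p[:,:2]/p[:,2:]
E
python3 - <<'E'
from h import *
d=np.load("pics/top0.npz");P=cloud(d)
c=cv2.resize(d["frame"][200:345,245:395,::-1],None,fx=4,fy=4,interpolation=cv2.INTER_CUBIC);cv2.imwrite("pics/crop.png",c)
for n,(u,v) in dict(blk=(295,243),A=(295,307),B=(352,313),floor=(270,252),clip=(352,229),tail=(375,224)).items(): print(n,P[v,u].round(1))
np.set_printoptions(linewidth=220)
# jig mask
m=np.zeros((480,640),bool);m[205:280,250:395]=1;m&=P[...,2]>12
q=P[m];print(len(q));r=cv2.minAreaRect(q[:,:2].astype(np.float32));print(r)
g=np.zeros((480,640),bool);g[280:345,260:385]=1;g&=(P[...,2]>12)
n,l,st,ce=cv2.connectedComponentsWithStats(g.astype(np.uint8))
for i in range(1,n):
    if st[i,4]>100: print(cv2.minAreaRect(P[l==i][:,:2].astype(np.float32)),np.median(P[l==i][:,2]))
# block gray top: 
hsv=cv2.cvtColor(d["frame"],cv2.COLOR_RGB2HSV);b=np.zeros((480,640),bool);b[225:265,275:318]=1;b&=(hsv[...,1]<70)&(P[...,2]>75)
print(cv2.minAreaRect(P[b][:,:2].astype(np.float32)),P[b].mean(0),P[b][:,2].std())
E
```

```text
blk [545.4  65.1  89.7]
A [384.5  71.5  26.2]
B [366.7 -76.4  27. ]
floor [525.9 131.2  65.1]
clip [582.2 -80.2  58. ]
tail [ 594.2 -139.9   57.3]
3242
((506.58856201171875, -16.936569213867188), (180.73031616210938, 334.5127868652344), 12.705385208129883)
((398.6007385253906, 49.57976150512695), (65.23764038085938, 144.79612731933594), 37.211082458496094) 28.445325284688817
((374.0721130371094, -74.72180938720703), (112.56370544433594, 63.74783706665039), 20.893613815307617) 28.51118603245553
((486.858154296875, 42.08503723144531), (184.15647888183594, 74.0220947265625), 22.872737884521484) [544.71242959  64.80658385  91.20641821] 56.57020251450936
```

View pics/crop.png

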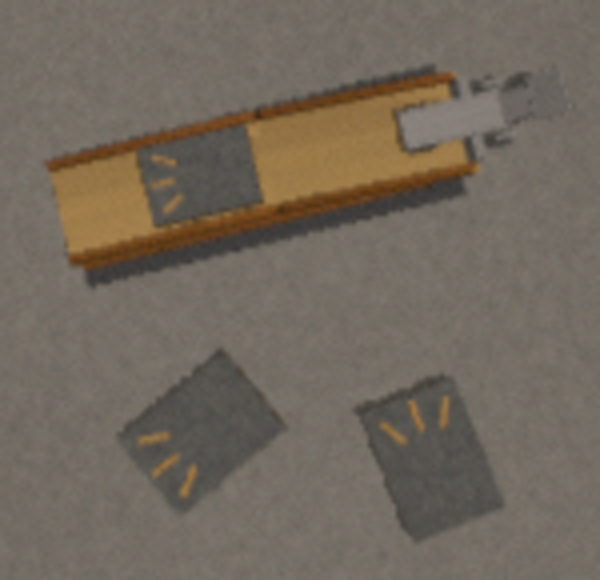

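The block-like things are at top-image px (295,243) in the channel, (295,307) and (352,313) loose on the bench. The channel one is visibly smallest and lies on the landing as described, so it is the block. The clip jaw is at (352,229) and the tail at (375,224).

```bash
cat >> h.py <<'E'
def Rz(a): return np.array([[np.cos(a),-np.sin(a),0],[np.sin(a),np.cos(a),0],[0,0,1]])
S=np.deg2rad(18)
def bed2frame(p): # bed origin at (-90,0,25)
    x,y,z=p; return np.array([-90+x*np.cos(S)-z*np.sin(S),y,25+x*np.sin(S)+z*np.cos(S)])
E
python3 - <<'E'
from h import *
from scipy.optimize import least_squares
np.set_printoptions(suppress=True,precision=2,linewidth=200)
d=np.load("pics/top0.npz");P=cloud(d)
c=np.array([[47,165],[72,264],[260,113],[283,210],[453,74],[475,172]])/4+[245,200]-.4
for flip in (0,1):
    s=1-2*flip
    M=np.array([[175,34*s,76.7],[175,-34*s,76.7],[38,34*s,76.7],[38,-34*s,76.7],bed2frame((0,34*s,10)),bed2frame((0,-34*s,10))])
    f=lambda p:((px(d,M@Rz(p[2]).T+[p[0],p[1],0])-c)[[0,1,2,3,4,5]]).ravel()
    r=least_squares(f,[560,0,1.7],loss="soft_l1");print(flip,r.cost,r.x);print(r.fun.reshape(-1,2))
    if r.cost<60 : p=r.x
T=lambda X:np.atleast_2d(X)@Rz(p[2]).T+[p[0],p[1],0]
np.save("jig.npy",p)
print("stop",T(bed2frame((0,0,0))),"hinge",T(bed2frame((-18,0,26))))
# top pixels in jig frame
m=np.zeros((480,640),bool);m[205:280,250:395]=1;m&=(P[...,2]>12)&(P[...,2]<150)
q=(P[m]-[p[0],p[1],0])@Rz(p[2]);
for lo in range(-170,180,15):
    k=(abs(q[:,0]-lo)<5)&(abs(q[:,1])<10)
    w=(abs(q[:,0]-lo)<5)&(q[:,2]>20); 
    if k.any(): print(lo,k.sum(),np.median(q[k,2]),q[w,1].min(),q[w,1].max())
hsv=cv2.cvtColor(d["frame"],cv2.COLOR_RGB2HSV);b=(hsv[...,1]<60)&m;b[:,320:]=0;b[:225]=0
g=(P[b]-[p[0],p[1],0])@Rz(p[2]);g=g[g[:,2]>80];print(len(g),np.percentile(g,[2,50,98],axis=0))
e=np.load("pics/side0.npz")
for X in [(175,34,76.7),(175,-34,76.7),(38,34,76.7),(38,-34,76.7)]: print(px(e,T(X)))
E
```

```text
0 146.17786792036964 [541.77 -13.49   1.33]
[[ -0.01   1.17]
 [  0.1  -49.33]
 [ -0.91  26.2 ]
 [ -0.56 -24.  ]
 [  0.58  48.47]
 [  0.74  -1.34]]
1 1.7361474846439888 [561.21 -14.21   1.79]
[[ 0.2  -0.68]
 [-0.1   0.52]
 [-0.77 -0.44]
 [-0.26  1.16]
 [ 0.1  -0.38]
 [ 0.95  0.07]]
stop [[ 581.06 -102.     25.  ]] hinge [[ 586.6  -126.53   44.17]]
-155 23 80.13234584965886 -16.91384849867686 13.270583935071793
-140 32 68.71942350849713 -16.6300569983923 13.218635340536819
-125 30 57.00763618246427 -21.513521077859032 17.40170451915
-110 28 49.771256866620924 -24.151860864002494 19.42945055993039
-95 30 52.139866768678104 -34.97252422314204 31.498697100288624
-80 32 54.893800810423066 -35.58154180049014 31.852770791630817
-65 31 57.864905081313175 -36.44436664295642 31.964279353650817
-50 30 56.74121564773044 -36.43426837768513 31.953637699427464
-35 28 41.54453412031951 -35.89558854603382 31.88098184547352
-20 29 46.43610800637814 -35.74490694930958 32.443877786486745
-5 29 49.96240581417216 -35.31216595293995 31.924187214869555
10 29 56.01172929388586 -35.7940124115904 32.246379381736006
25 31 62.248398385969246 -35.11630073305321 31.86635766007889
40 30 64.56332741442083 -35.779191846293294 32.24589620316922
55 31 88.14261964553454 -35.08912856102054 32.01859075443037
70 30 89.71051592523831 -34.94231366537013 32.10038816339251
85 31 89.11760021993054 -35.49665992394437 32.27211849848679
100 30 89.07099100834333 -35.903015714706996 32.13996250365274
115 24 88.29141514471166 -35.853212164460366 32.05145424840493
130 30 66.22383408720252 -35.477648964062695 32.32510781253078
145 29 65.15701659335974 -35.836825415214655 32.09325946383616
160 31 65.43184511205996 -35.50248296715119 32.35577811457419
175 19 65.41246450518526 -35.0027379652583 32.16897776847157
471 [[ 49.75 -25.07  83.18]
 [ 79.23  -1.56  88.67]
 [115.08  21.57  93.85]]
[[350.6  301.24]]
[[314.56 304.31]]
[[340.26 253.14]]
[[308.1  255.67]]
```

```bash
cat >> h.py <<'E'
from scipy.spatial.transform import Rotation as Ro
def plan(s,tip,tilt,tips=19.):
    """tip: wanted fingertip in jig frame; tilt>0 leans the body to -x. Prints shift/turn in tool axes"""
    p=np.load("jig.npy");A=Rz(p[2])
    zt=np.array([np.sin(tilt),0,-np.cos(tilt)]);yt=np.array([0,-1,0]);R=A@np.stack([np.cross(yt,zt),yt,zt],1)
    X=A@np.array(tip,float)+[p[0],p[1],0]-tips*(A@zt)
    C=Ro.from_rotvec(s["tool_rot"]).as_matrix()
    print("lin",(C.T@(X-s["tcp_pos"])).round(1),"ang",Ro.from_matrix(C.T@R).as_rotvec().round(3),"world",X.round(1))
def where(s):
    p=np.load("jig.npy");A=Rz(p[2]);C=Ro.from_rotvec(s["tool_rot"]).as_matrix()
    print("t",s["clock"],"tip in jig",(A.T@(s["tcp_pos"]+19*C[:,2]-[p[0],p[1],0])).round(1),"zdir",(A.T@C[:,2]).round(3),"ydir",(A.T@C[:,1]).round(3),"F jig",(A.T@s["wrist_force"]).round(1),"gap",round(s["finger_gap"],3))
E
python3 - <<'E'
from h import *
from rig import bot
print(bot.tcp_to_tips);s=bot.observe();where(s);plan(s,(-153,-1,130),np.deg2rad(20))
E
```

```text
19.0
t 0.1 tip in jig [693.3 259.8 230.3] zdir [-0.002  0.001 -1.   ] ydir [ 0.89  -0.456 -0.002] F jig [0.3 0.9 0.5] gap 1.006
lin [-620.9 -640.1  102.6] ang [-0.193  0.314  1.086] world [ 597.4 -169.6  147.9]
```

```bash
python3 -m pendant '{"linear":[[-40,-41,0],[-80,-82,0],[-120,-124,0],[-160,-165,0],[-200,-206,0],[-240,-247,0],[-280,-289,0],[-320,-330,0]],"angular":[[-0.024,0.039,0.136],[-0.048,0.078,0.272],[-0.072,0.118,0.407],[-0.096,0.157,0.543],[-0.12,0.196,0.679],[-0.145,0.235,0.815],[-0.17,0.275,0.95],[-0.193,0.314,1.086]]}' 0 40
python3 - <<'E'
from h import *
from rig import bot
s=bot.observe();where(s);plan(s,(-153,-1,130),np.deg2rad(20))
E
```

```text
clock: 1.1
tcp_pos: [383.6, 204.6, 250.3]
tool_rot: [-1.785, -2.223, -0.318]
wrist_force: [2.0, -0.3, -0.9]
finger_gap: 0.001
grasp_force: 0.0
t 1.1 tip in jig [259.1 124.9 232.4] zdir [ 0.344 -0.002 -0.939] ydir [-0.005 -1.     0.001] F jig [-0.7 -1.9 -0.9] gap 0.001
lin [-421.6  127.8  -45.5] ang [ 0.002 -0.003 -0.004] world [ 597.4 -169.6  147.9]
```

```bash
python3 -m pendant '{"linear":[[-55,16,-18],[-110,32,-36],[-165,48,-54],[-220,64,-72],[-275,80,-70],[-330,98,-60],[-380,115,-50],[-422,127,-46]],"angular":[[0,0,0],[0,0,0],[0,0,0],[0,0,0],[0,0,0],[0,0,0],[0,0,0],[0,0,0]]}'
python3 - <<'E'
from h import *
from rig import bot
s=bot.observe();where(s);plan(s,(-153,-1,90),np.deg2rad(20))
d=bot.snapshot("side")
cv2.imwrite("pics/s1.png",cv2.resize(d["frame"][130:350,220:440,::-1],None,fx=2.5,fy=2.5,interpolation=cv2.INTER_CUBIC))
E
```

```text
clock: 2.1
tcp_pos: [598.1, -169.0, 146.5]
tool_rot: [-1.78, -2.225, -0.315]
wrist_force: [0.8, -0.2, -0.3]
finger_gap: -0.004
grasp_force: 0.0
t 2.1 tip in jig [-152.6   -1.8  128.7] zdir [ 0.345  0.001 -0.939] ydir [-0.001 -1.    -0.001] F jig [-0.4 -0.7 -0.3] gap -0.004
lin [-13.7  -0.8  36.2] ang [-0.001 -0.003 -0.001] world [ 597.4 -169.6  107.9]
```

View pics/s1.png

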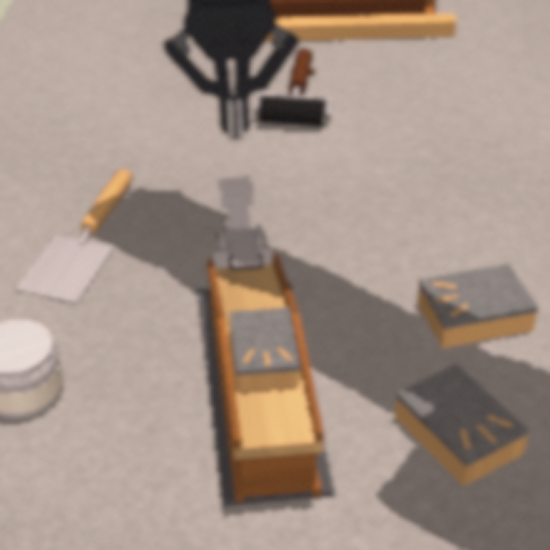

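```bash
python3 -m pendant '{"linear":[[-2,-1,17],[-7,-1,32],[-11,-1,46],[-15,-1,58],[-18,-1,68],[-21,-1,76],[-25,-1,86],[-27,-1,91]],"angular":[[0,0,0],[0,0,0],[0,0,0],[0,0,0],[0,0,0],[0,0,0],[0,0,0],[0,0,0]]}'
python3 - <<'E'
from h import *
from rig import bot
s=bot.observe();where(s)
d=bot.snapshot("side")
cv2.imwrite("pics/s2.png",cv2.resize(d["frame"][170:300,250:380,::-1],None,fx=4,fy=4,interpolation=cv2.INTER_CUBIC))
E
```

```text
clock: 3.15
tcp_pos: [595.0, -161.2, 53.2]
tool_rot: [-1.779, -2.227, -0.316]
wrist_force: [-0.1, 0.3, 0.3]
finger_gap: -0.0
grasp_force: 0.0
t 3.15 tip in jig [-144.3   -0.5   35.3] zdir [ 0.344  0.    -0.939] ydir [ 0. -1. -0.] F jig [0.3 0.  0.3] gap -0.0
```

View pics/s2.png

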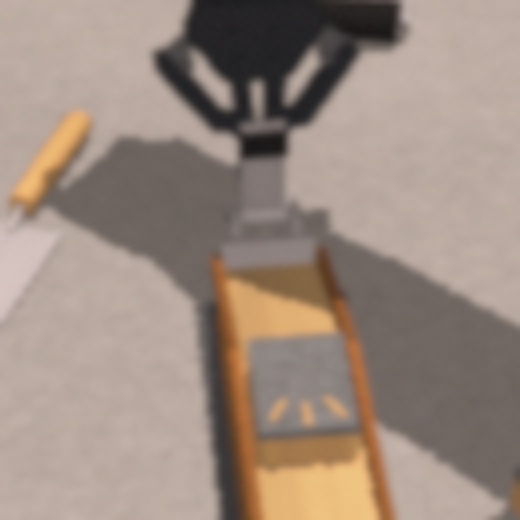

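The clip has snapped open: the jaw stands upright with its black pad near crop (265,145), and the block still lies on the landing. I'm backing off and going behind the block.

```bash
python3 -m pendant '{"linear":[[0,0,-50],[0,0,-110],[20,0,-150],[75,0,-165],[135,0,-185],[195,0,-205],[250,0,-220],[300,0,-232]],"angular":[[0,0,0],[0,0,0],[0,0,0],[0,0.09,0],[0,0.18,0],[0,0.27,0],[0,0.35,0],[0,0.35,0]]}' 0.16
python3 - <<'E'
from h import *
from rig import bot
s=bot.observe();where(s);plan(s,(142,-1,110),0)
E
```

```text
clock: 4.2
tcp_pos: [550.4, 36.1, 374.5]
tool_rot: [-1.582, -1.976, -0.578]
wrist_force: [0.9, 0.0, -0.1]
finger_gap: 0.155
grasp_force: 0.0
t 4.2 tip in jig [ 63.7  -0.6 360. ] zdir [ 0.646  0.001 -0.763] ydir [-0.001 -1.    -0.002] F jig [-0.2 -0.9 -0.1] gap 0.155
lin [-89.5   0.7 245.9] ang [-0.001 -0.703 -0.001] world [530.9 124.5 129. ]
```

```bash
python3 -m pendant '{"linear":[[-12,0,40],[-25,0,80],[-38,0,120],[-52,0,160],[-65,0,200],[-80,0,230],[-89,0,246],[-89,0,246]],"angular":[[0,-0.14,0],[0,-0.28,0],[0,-0.42,0],[0,-0.56,0],[0,-0.7,0],[0,-0.7,0],[0,-0.7,0],[0,-0.7,0]]}'
python3 - <<'E'
from h import *
from rig import bot
s=bot.observe();where(s);plan(s,(140,-1,72),0)
for n in("side","top"):
  d=bot.snapshot(n)
  np.savez(f"pics/{n}3.npz",**d)
im=np.load("pics/side3.npz")["frame"]
cv2.imwrite("pics/s3.png",cv2.resize(im[190:340,260:410,::-1],None,fx=4,fy=4,interpolation=cv2.INTER_CUBIC))
E
```

```text
clock: 5.2
tcp_pos: [528.7, 123.7, 127.3]
tool_rot: [-1.958, -2.452, 0.004]
wrist_force: [-0.3, -0.3, 0.2]
finger_gap: 0.161
grasp_force: 0.0
t 5.2 tip in jig [141.7   1.4 108.3] zdir [ 0.001  0.004 -1.   ] ydir [ 0.001 -1.    -0.004] F jig [-0.2  0.3  0.2] gap 0.161
lin [-1.7  2.4 36.3] ang [-0.004 -0.001  0.001] world [531.3 122.6  91. ]
```

View pics/s3.png

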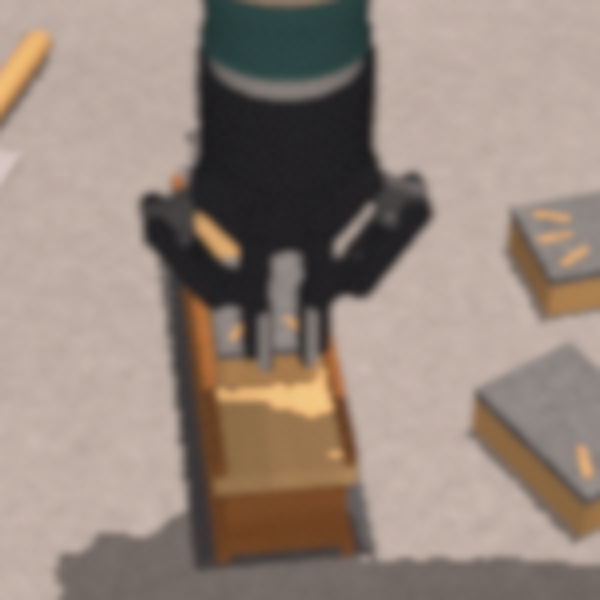

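```bash
python3 -m pendant '{"linear":[[0,2,18],[0,2,35],[-10,2,35],[-20,2,35],[-30,2,35],[-42,2,35],[-54,2,35],[-66,2,35]],"angular":[[0,0,0],[0,0,0],[0,0,0],[0,0,0],[0,0,0],[0,0,0],[0,0,0],[0,0,0]]}'
python3 - <<'E'
from h import *
from rig import bot
s=bot.observe();where(s)
E
```

```text
clock: 6.3
tcp_pos: [548.1, 58.5, 94.6]
tool_rot: [1.962, 2.453, 0.002]
wrist_force: [-1.1, -0.2, -0.2]
finger_gap: 0.158
grasp_force: 0.1
t 6.3 tip in jig [73.8 -3.3 75.6] zdir [ 0.    -0.001 -1.   ] ydir [-0.    -1.     0.001] F jig [ 0.1  1.1 -0.2] gap 0.158
```

```bash
python3 -m pendant '{"linear":[[-10,-1,1],[-20,-2,1],[-32,-2,1],[-44,-2,3],[-54,-2,5],[-64,-2,9],[-72,-2,12],[-74,-2,12]],"angular":[[0,0,0],[0,0,0],[0,0,0],[0,0,0],[0,0,0],[0,0,0],[0,0,0],[0,0,0]]}'
python3 - <<'E'
from h import *
from rig import bot
s=bot.observe();where(s)
d=bot.snapshot("side")
cv2.imwrite("pics/s4.png",cv2.resize(d["frame"][170:320,250:400,::-1],None,fx=4,fy=4,interpolation=cv2.INTER_CUBIC))
E
```

```text
clock: 7.3
tcp_pos: [561.9, -13.7, 81.9]
tool_rot: [-1.962, -2.453, -0.001]
wrist_force: [-0.1, -0.4, -0.4]
finger_gap: 0.159
grasp_force: 0.0
t 7.3 tip in jig [ 0.4 -0.8 62.9] zdir [ 0.001 -0.    -1.   ] ydir [-0.001 -1.     0.   ] F jig [-0.4  0.2 -0.4] gap 0.159
```

View pics/s4.png

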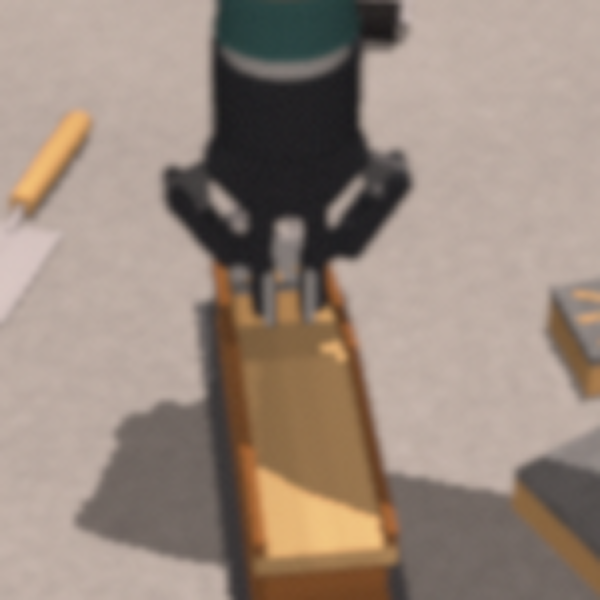

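The block is on the slope ahead of the fingers (tips at crop (290,310)). I'll continue gently until the force rises.

```bash
python3 -m pendant '{"linear":[[-4,0,1],[-8,0,2],[-11,0,3],[-13,0,3],[-14,0,3],[-15,0,3],[-16,0,3],[-16,0,3]],"angular":[[0,0,0],[0,0,0],[0,0,0],[0,0,0],[0,0,0],[0,0,0],[0,0,0],[0,0,0]]}'
python3 - <<'E'
from h import *
from rig import bot
s=bot.observe();where(s)
E
```

```text
clock: 8.35
tcp_pos: [565.7, -28.9, 79.4]
tool_rot: [1.961, 2.454, 0.001]
wrist_force: [0.3, 0.4, 0.2]
finger_gap: 0.161
grasp_force: 0.0
t 8.35 tip in jig [-15.3  -1.2  60.4] zdir [ 0.    -0.001 -1.   ] ydir [-0.    -1.     0.001] F jig [ 0.3 -0.4  0.2] gap 0.161
```

```bash
python3 -m pendant '{"linear":[[-1,0,0],[-2,0,0],[-3,0,0],[-4,0,0],[-4,0,0]],"angular":[[0,0,0],[0,0,0],[0,0,0],[0,0,0],[0,0,0]]}'
python3 - <<'E'
from h import *
from rig import bot
s=bot.observe();where(s)
E
```

```text
clock: 8.98
tcp_pos: [565.8, -30.4, 79.3]
tool_rot: [-1.957, -2.452, -0.007]
wrist_force: [-0.8, 7.6, 3.5]
finger_gap: 0.159
grasp_force: 4.0
t 8.975 tip in jig [-16.7  -1.   60.3] zdir [ 0.006 -0.001 -1.   ] ydir [ 0.001 -1.     0.001] F jig [ 7.6 -0.9  3.5] gap 0.159
```

```bash
python3 -m pendant '{"linear":[[-2,0,0],[-2,0,0],[-2,0,0],[4,0,0],[8,0,-40],[20,0,-90]],"angular":[[0,0,0],[0,0,0],[0,0,0],[0,0,0],[0,0,0],[0,0,0]]}'
python3 - <<'E'
from h import *
from rig import bot
s=bot.observe();where(s)
p=np.load("jig.npy")
A=Rz(p[2]); B=np.stack([[np.cos(S),0,np.sin(S)],[0,1,0],[-np.sin(S),0,np.cos(S)]],1)
for n in("side","top"):
  d=bot.snapshot(n);np.savez(f"pics/{n}5.npz",**d)
  P=cloud(d);q=(P-[p[0],p[1],0])@A;b=(q-[-90,0,25])@B
  m=(b[...,2]>16)&(b[...,2]<32)&(b[...,0]>-5)&(b[...,0]<90)&(abs(b[...,1])<35)
  g=b[m];print(n,len(g),np.percentile(g,[1,50,99],axis=0).round(1) if len(g) else "")
  if len(g)>50: print(cv2.minAreaRect(g[:,:2].astype(np.float32)))
im=np.load("pics/side5.npz")["frame"]
cv2.imwrite("pics/s5.png",cv2.resize(im[160:310,240:390,::-1],None,fx=4,fy=4,interpolation=cv2.INTER_CUBIC))
E
```

```text
clock: 9.72
tcp_pos: [561.1, -13.9, 169.0]
tool_rot: [-1.962, -2.452, 0.003]
wrist_force: [0.6, -0.4, 0.1]
finger_gap: 0.159
grasp_force: 0.0
t 9.725 tip in jig [3.0e-01 1.0e-01 1.5e+02] zdir [-0.     0.002 -1.   ] ydir [-0.001 -1.    -0.002] F jig [-0.5 -0.5  0.1] gap 0.159
side 298 [[  1.5 -30.6  16.2]
 [ 46.2  -6.2  21.9]
 [ 74.   18.6  23.5]]
((35.32412338256836, -5.829193115234375), (80.05326843261719, 49.717071533203125), 0.3244853913784027)
top 335 [[ -3.7 -28.1  16.4]
 [ 24.5   0.1  21.5]
 [ 54.4  21.6  27. ]]
((26.025007247924805, -3.3159732818603516), (51.49498748779297, 63.66299057006836), 87.75402069091797)
```

View pics/s5.png

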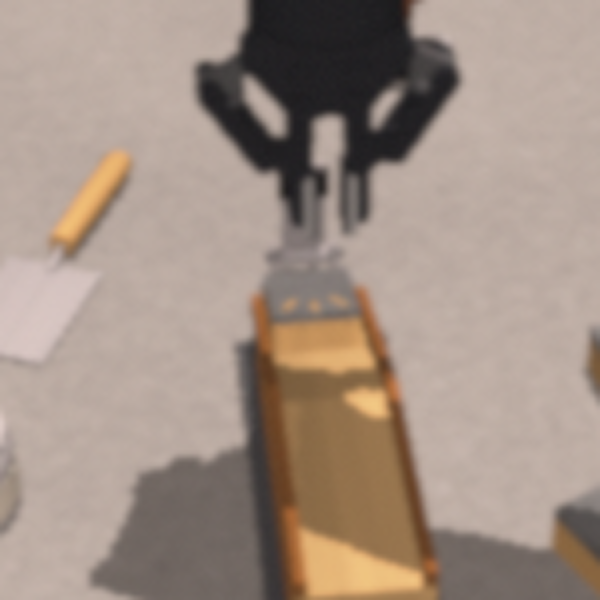

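The block sits square against the stop (its lower end at crop (310,270)), with the clip upright behind it. Next I'll go around behind the jaw, high over it.

```bash
python3 -m pendant '{"linear":[[0,1,-30],[-40,1,-50],[-90,1,-50],[-140,1,-45],[-160,1,-10],[-160,1,30],[-160,1,66],[-160,1,66]],"angular":[[0,0,0],[0,0,0],[0,0,0],[0,0,0],[0,0,0],[0,0,0],[0,0,0],[0,0,0]]}' 0
python3 - <<'E'
from h import *
from rig import bot
s=bot.observe();where(s)
E
```

```text
clock: 10.82
tcp_pos: [595.0, -168.5, 99.3]
tool_rot: [-1.958, -2.448, 0.004]
wrist_force: [-0.8, -0.5, 0.5]
finger_gap: -0.003
grasp_force: 0.0
t 10.825 tip in jig [-157.9    1.2   80.3] zdir [ 0.004  0.006 -1.   ] ydir [-0.001 -1.    -0.006] F jig [-0.3  0.9  0.5] gap -0.003
```

```bash
python3 -m pendant '{"linear":[[15,2,-3],[28,2,-3],[38,2,-3],[46,2,-3],[54,2,-3],[62,2,-3],[70,2,-3],[76,2,-4]],"angular":[[0,0,0],[0,0,0],[0,0,0],[0,0,0],[0,0,0],[0,0,0],[0,0,0],[0,0,0]]}'
python3 - <<'E'
from h import *
from rig import bot
s=bot.observe();where(s)
E
python3 -m pendant '{"linear":[[0,0,-30],[0,0,-80],[0,0,-130],[0,0,-130]],"angular":[[0,0,0],[0,0,0],[0,0,0],[0,0,0]]}'
python3 - <<'E'
from h import *
from rig import bot
p=np.load("jig.npy")
A=Rz(p[2]); B=np.stack([[np.cos(S),0,np.sin(S)],[0,1,0],[-np.sin(S),0,np.cos(S)]],1)
d=bot.snapshot("side");where(bot.observe())
P=cloud(d);b=((P-[p[0],p[1],0])@A-[-90,0,25])@B
g=b[(b[...,2]>16)&(b[...,2]<60)&(b[...,0]>-60)&(b[...,0]<90)&(abs(b[...,1])<12)]
for x in range(-55,80,10):
  k=g[abs(g[:,0]-x)<5]; print(x,len(k),np.median(k[:,2]).round(1) if len(k) else "")
cv2.imwrite("pics/s6.png",cv2.resize(d["frame"][160:310,240:390,::-1],None,fx=4,fy=4,interpolation=cv2.INTER_CUBIC))
E
```

```text
clock: 11.82
tcp_pos: [583.6, -93.4, 108.2]
tool_rot: [1.96, 2.454, 0.003]
wrist_force: [0.4, 0.1, 0.2]
finger_gap: -0.004
grasp_force: 0.0
t 11.825 tip in jig [-82.2  -4.4  89.2] zdir [ 0.001 -0.002 -1.   ] ydir [ 0.001 -1.     0.002] F jig [ 0.  -0.4  0.2] gap -0.004
clock: 12.32
tcp_pos: [586.3, -94.3, 243.0]
tool_rot: [1.955, 2.448, 0.009]
wrist_force: [-0.0, 0.3, -0.2]
finger_gap: -0.002
grasp_force: 0.0
t 12.375 tip in jig [-83.   -5.4 221.1] zdir [-0.001 -0.005 -1.   ] ydir [ 0.001 -1.     0.005] F jig [-0.6  1.  -0.7] gap -0.004
-55 0 
-45 17 58.3
-35 55 51.1
-25 41 38.9
-15 23 31.5
-5 16 30.6
5 16 30.5
15 12 30.8
25 11 30.9
35 18 30.5
45 46 26.3
55 24 22.3
65 16 21.5
75 30 19.5
```

View pics/s6.png

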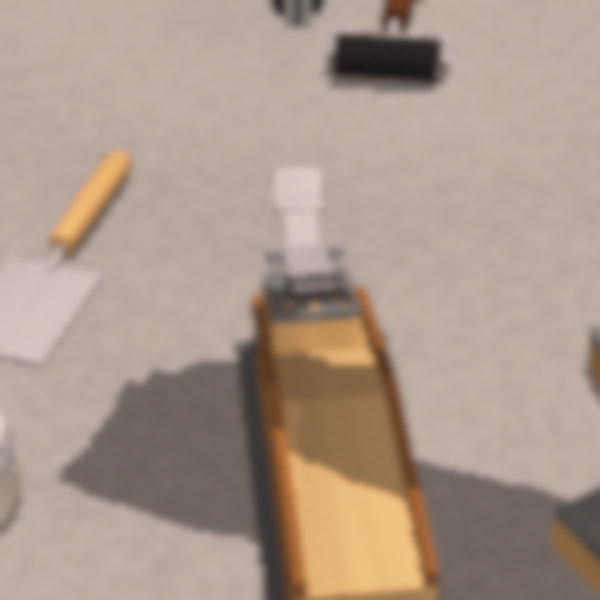

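The clip has snapped shut onto the block: its jaw lies over the block at crop (312,280) and the tail is raised. The block's uphill edge is at the same crop row (about 318) as before the clip shut, and it still looks square. The robot is clear of everything, so I'm handing in.

```bash
python3 -c "
from rig import bot
print(bot.finish_job())"
```

```text
the job is handed in; nothing more can be done
None
```

The job is handed in at about 12.4 s: I snapped the clip open, slid the block home against the stop, and tipped the clip shut on the block; the last picture shows it gripped, square and clear of the robot, but the verdict and the pad's grip force were not reported back.

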